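# Stand the framed picture back on its ledge

## Robot

A 6-joint arm with a two-finger parallel gripper is mounted at the origin on the work surface. World frame = base frame: x ahead of the robot, y to its left, z up, the work surface at z = 0. Lengths are in m, angles in rad, forces in N, time in s.
With the tool pointing down it reaches from about 0.25 to 0.775 m from the base axis. Payload 4 kg.
Tool frame: the origin (TCP) lies on the centre line of the jaws, within the pads' length; the fingertips stand 8 mm ahead of it and the grasp point (between the pads) lies 11 mm behind it; z points along the fingers, y is the direction in which the jaws open and shut (so a half turn about z gives the same grasp; the last joint's range is limited). The gripper opens to 94 mm and grips with 3 to 60 N. Pads are 16 mm wide; open, the fingers measure 119 mm over their backs; the gripper's body (75 mm by 177 mm) begins 78 mm behind the grasp point.
Start: joints at [1.022, 0.087, 1.371, -0, 1.684, -0.103], TCP at [0.237, 0.496, 0.214] pointing down, gripper open.
Joint ranges: [-3.1, 3.1], [-0.76, 2.03], [0.27, 2.55], [-1.08, 4.22], [0.17, 2.65], [-2.57, 2.57]. Speed limits (rad/s): [2.79, 2.79, 3.14, 3.14, 3.14, 3.14].

## Interface

Orientations are given as [roll, pitch, yaw] about the fixed x, y, z axes, in that order (R = Rz(yaw) Ry(pitch) Rx(roll)).
In Python, from bench import robot, cams, close_job gives the robot as it stands.
- The arm moves only by the tool arm_command, never from a script. Its argument "plan" is one flat list of numbers, 7 for each row, row after row: the shift along the tool's x, y, z in cm, then the turn, a rotation vector about the tool's x, y, z in degrees, then the closure, from 0 (fully open) to 1 (shut). A call has 1 to 8 rows; each row shifts and turns the commanded pose from where the row before left it, along the tool's axes as they then stand; what a row does not reach is not made up. A row lasts 1/8 s, in which the tool goes at most 62.5 mm and 10.7 degrees, less where a joint would pass 70% of its speed; a pose out of reach is approached as far as the arm can. A call with a gripper value outside its range is refused whole. The fingers move at their own pace and stop on an object; the grip force is fixed at half the most. Time passes only in rows, so rows that do not move let the fingers close. It gives the time, the measured TCP pose, the force and the opening at its end, in the units of the state.
- robot.get_obs(): the state, without advancing time (a new reading comes with each control period).
- cams.snapshot(name): name is "scene" or "top" or "wrist"; returns a dict with "pixels" (480x640x3 uint8, red, green, blue), "fov_y" (degrees; the focal length in pixels is half the picture's height over the tangent of half this angle, whatever the lens; pixels are square), "cx", "cy" (the principal point, pixels), "camera_from_world" (4x4, takes a point from world to camera coordinates); the wrist camera has in their place "tool_from_camera" (4x4, takes a point from camera to tool coordinates, whose origin is the TCP and whose axes are the flange's). Camera axes: x right, y up, looking along -z (the intrinsics and any distortion apply to the point x, -y, -z); pixel columns grow to the right and rows downward; lengths in m; the calibration is good to about 2 mm. The wrist camera is an equidistant fisheye: a pixel r from the principal point sees the ray r / f radians off the axis. A picture is of the moment at which its call begins: read the wrist's pose just before it. There is no depth.
- close_job(): hands the job in, once; it reports no verdict.
The state is a dict: "time": time; "joint_positions": joint angles; "qvel": joint speeds; "joint_torque": joint torques, N m; "tool_pos": TCP position; "ee_rot": TCP orientation; "wrist_force": force on the tool from outside, world axes, zero at the start; "wrist_torque": the same for the moment, N m; "width": finger opening in m.
Only numpy, scipy, OpenCV 4.12 (cv2) and the standard library are available. Lean on these libraries where they do the work, as an engineer would, in place of code of your own. Each camera call takes 0.05 s, during which the arm holds its last target.

## Task

The framed picture is propped against the little wooden garage roof: put it back in the empty middle place of the picture ledge, between the two small pictures and roughly midway, face outwards, its foot down on the ledge floor and stopped against the lip, its back leaning on the back board. The ledge floor is slippery, so handle the glass gently and keep hold until you feel the lip and the back board both bearing on the picture at the same time; only then let go. Leave the toy vehicles, bowl and plant where they are.

Things in the scene. Friction and masses are not known exactly. Their poses are not given: they have to be found in the camera images.
- frame_center (a point): Centre of the framed picture, a rigid board 130 wide x 180 high x 14 mm thick, about 0.3 kg (dark wood moulding, landscape behind glass). Its axes: z from foot to top edge (ends at +-90 mm), y along its width (+-65 mm), x out of the picture face (faces at +-7 mm). At the start it is tilted 42 degrees from vertical, top towards the robot, face up and away from the robot.
- frame_foot (a point): Middle of the front lower edge of the framed picture: 7 mm along +x and 90 mm along -z of the frame from its centre. Same axes as the frame.
- ledge_gap (a point): Middle of the empty place on the ledge floor, on the floor's surface, 12 mm above the shelf. Axes: z up, y along the ledge, x outwards over the lip, away from the back board. Floor 50 mm deep (back board face at x = -25 mm, lip face at x = +25 mm) and slippery (friction about 0.1). The small pictures at both ends leave 230 mm between them (y = +-115 mm).
- ledge: The whole fixed wooden picture ledge, 400 long x 74 deep mm, back to the robot, with floor, back board, lip and two small black-framed pictures fixed at its ends (80 wide, reaching 105 mm above the floor). Origin at the shelf, 12 mm under point ledge_gap, same axes. With its foot stopped by the lip, the framed picture bears on the back board's top edge at about 18 degrees (0.32 rad) of tilt.
- ledge_back: Back board of the ledge, plain wood, 12 mm thick, its top edge 122 mm above the shelf (110 mm above the ledge floor). Origin and axes are those of body ledge.
- ledge_lip: Front lip of the ledge, plain wood, 12 mm thick, 30 mm high from the shelf (18 mm above the ledge floor). Origin and axes are those of body ledge.
- garage_roof: Fixed wooden gable roof of a toy garage standing on the shelf, 154 x 134 x 92 mm, pitched 52 degrees, ridge along its y, red-brown slats, dark round ridge pole at 92 mm height; origin in the middle of its underside.
- frame: The same framed picture; this origin is the middle of its foot face, 90 mm below its centre along -z, same axes. At the start it bears on the roof's ridge 117 mm up from its foot, foot on the shelf on the roof's +x side, so its top 60 mm is free on both faces and can be pinched through the 14 mm thickness by a gripper coming down along the board.
- limousine: Silver die-cast limousine 190 x 60 x 49 mm; origin at the middle of its underside. Bystander.
- jeep: Green plastic jeep 120 x 62 x 78 mm; origin at the middle of its underside. Bystander.
- tanker: Yellow plastic tanker truck 195 x 58 x 80 mm; origin at the middle of its underside. Bystander.
- key_bowl: Blue ceramic key bowl, 124 mm across, 42 mm high; origin at the middle of its underside. Bystander.
- succulent: Succulent in a terracotta pot, 80 mm across, about 95 mm high; origin at the middle of its underside. Bystander.

How it is judged:
By the outcome, as a careful person would: the job done as asked, in the order asked, and still so for the second after the job is handed in, with the robot touching nothing.
It also fails if it takes over 59 s, if anything falls off the work surface, if the arm or the gripper's body presses on something with over 40 N, if the wrist force passes 120 N, or if a joint passes its speed limit or range.

## Working session

There is one attempt and no reset: what is moved stays moved. The work goes in short steps, Python scripts to look and compute and a tool call to move; the robot and the scene stay as the last step left them, time stands still between calls to the robot, and variables do not carry over. Pictures are saved under pics/ and viewed, and the job is handed in when it is done.

Besides the shell and the picture viewer there is one more tool, called after "Request:" by a JSON object that holds its "api" and its "payload". arm_command: Moves the arm, as the interface text tells. Its arguments: {"type":"object","properties":{"plan":{"type":"array","items":{"type":"number"}}},"required":["plan"]}

```bash
ls; mkdir -p pics
python3 - <<'E'
from bench import robot,cams
import cv2
o=robot.get_obs();print(o)
for n in("scene","top","wrist"):
    s=cams.snapshot(n);cv2.imwrite(f"pics/{n}0.png",s["pixels"][:,:,::-1])
    print(n,{k:v for k,v in s.items() if k!="pixels"})
E
```

```text
pics
{'time': 0.0, 'joint_positions': array([ 1.02188594e+00,  8.79423885e-02,  1.37222550e+00, -4.07276187e-05,
        1.68359211e+00, -1.03090288e-01]), 'qvel': array([-0.00088143,  0.00115369, -0.00142845,  0.00021464, -0.00078327,
        0.00143727]), 'joint_torque': array([-1.43342877e-03, -3.40182924e+01, -3.02424216e+01,  7.15101860e-02,
        3.31409101e-02, -1.89282378e-04]), 'tool_pos': array([0.23689613, 0.49578673, 0.21232564]), 'ee_rot': array([-3.13943266e+00, -1.82772197e-04,  2.69576782e+00]), 'wrist_force': array([-0.31567542,  0.47443995, -0.73728484]), 'wrist_torque': array([ 0.02127109, -0.02737345,  0.02133306]), 'width': 0.09395214803806869}
scene {'fov_y': 54.18214807174248, 'cx': 317.3499657149553, 'cy': 236.7236216457758, 'camera_from_world': array([[-0.79508668,  0.60636881,  0.01241134,  0.40890693],
       [-0.31612316, -0.43179973,  0.84475745,  0.08837471],
       [ 0.51759378,  0.66773188,  0.53500544, -1.40827394],
       [ 0.        ,  0.        ,  0.        ,  1.        ]])}
top {'fov_y': 44.29132113433856, 'cx': 318.989330239209, 'cy': 239.6777835825891, 'camera_from_world': array([[-0.01695185, -0.99960906,  0.02223436, -0.02133924],
       [ 0.98930138, -0.01354612,  0.14525589, -0.53394491],
       [-0.14489791,  0.02445884,  0.98914426, -1.41572349],
       [ 0.        ,  0.        ,  0.        ,  1.        ]])}
wrist {'fov_y': 65.70646984690485, 'cx': 322.7616910929658, 'cy': 232.82248428398358, 'tool_from_camera': array([[ 1.01747255e-03,  9.74102311e-01,  2.26105399e-01,
         6.32872297e-02],
       [ 9.99999480e-01, -9.76991808e-04, -2.90935290e-04,
        -5.84194680e-04],
       [-6.24976154e-05,  2.26105578e-01, -9.74102799e-01,
        -1.72221134e-01],
       [ 0.00000000e+00,  0.00000000e+00,  0.00000000e+00,
         1.00000000e+00]])}
```

View pics/scene0.png

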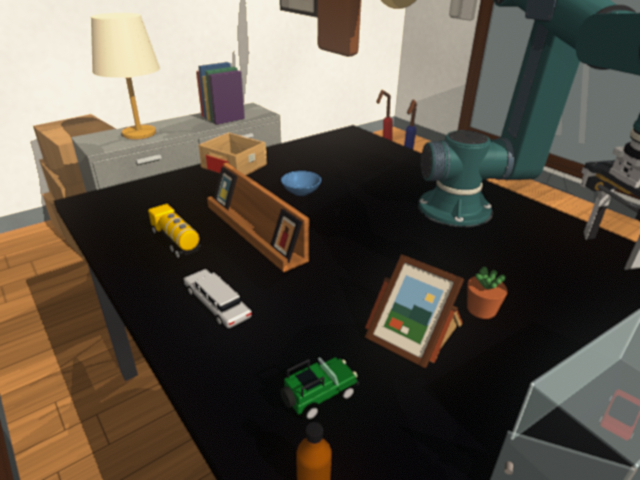

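View pics/top0.png

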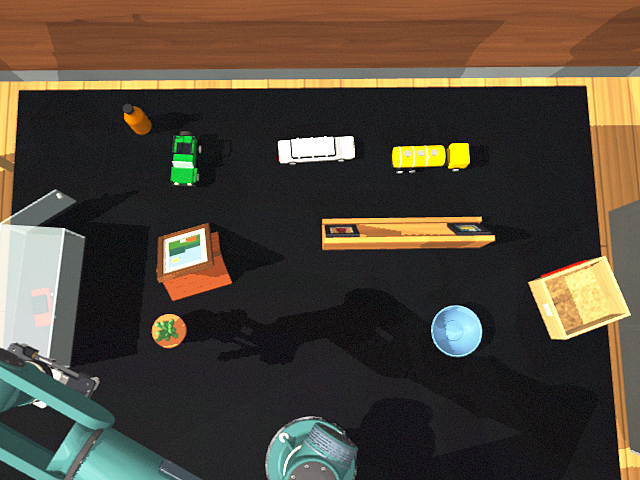

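View pics/wrist0.png

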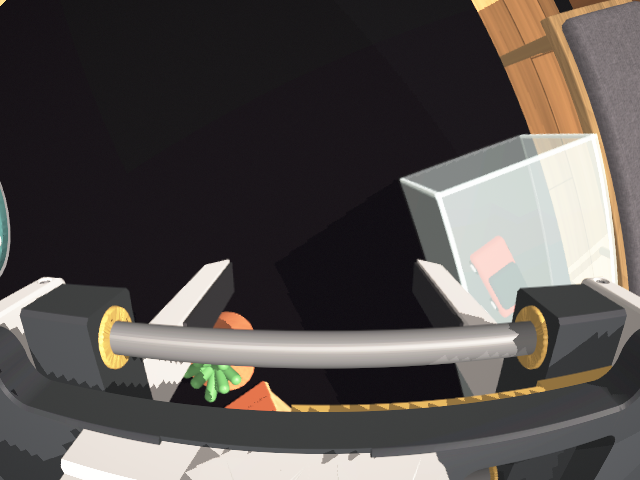

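The scene and top views show the frame on the roof at about (185,250) in top and (415,310) in scene. The ledge is at about (408,233) in top and (258,215) in scene. I'll zoom in on both.

Run:
```python
import cv2,numpy as np
s=cv2.imread("pics/scene0.png");t=cv2.imread("pics/top0.png")
a=cv2.resize(t[215:310,140:240],None,fx=6,fy=6,interpolation=cv2.INTER_CUBIC)
cv2.imwrite("pics/t_frame.png",a)
cv2.imwrite("pics/t_ledge.png",cv2.resize(t[205:260,310:505],None,fx=4,fy=4,interpolation=cv2.INTER_CUBIC))
cv2.imwrite("pics/s_frame.png",cv2.resize(s[245:375,355:475],None,fx=4.5,fy=4.5,interpolation=cv2.INTER_CUBIC))
cv2.imwrite("pics/s_ledge.png",cv2.resize(s[155:275,195:320],None,fx=4.8,fy=4.8,interpolation=cv2.INTER_CUBIC))
```

```text
(no output)
```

View pics/t_frame.png

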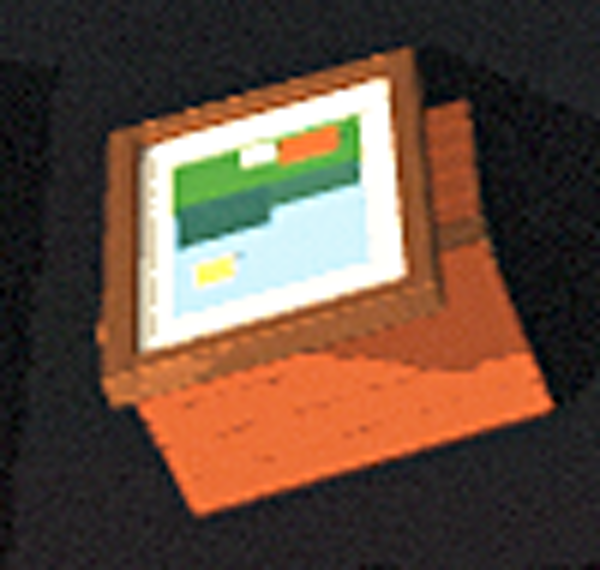

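View pics/t_ledge.png

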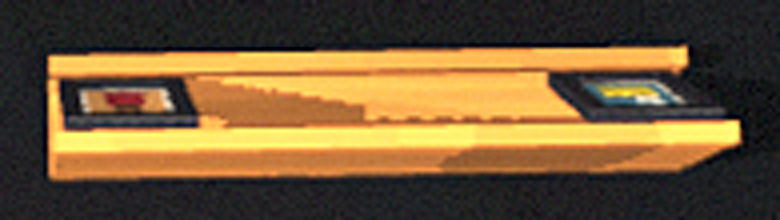

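View pics/s_frame.png

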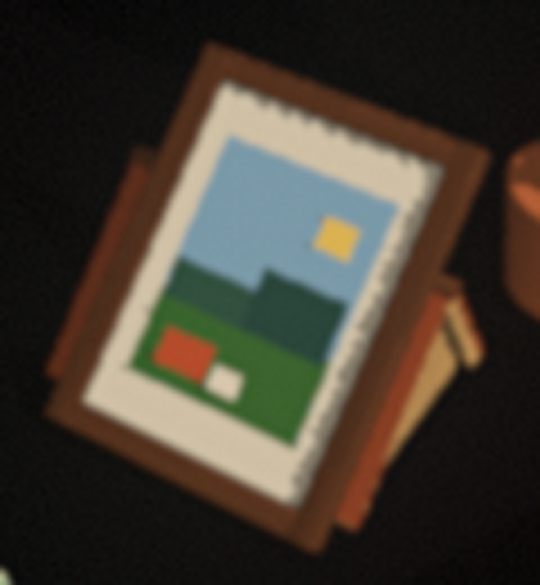

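View pics/s_ledge.png

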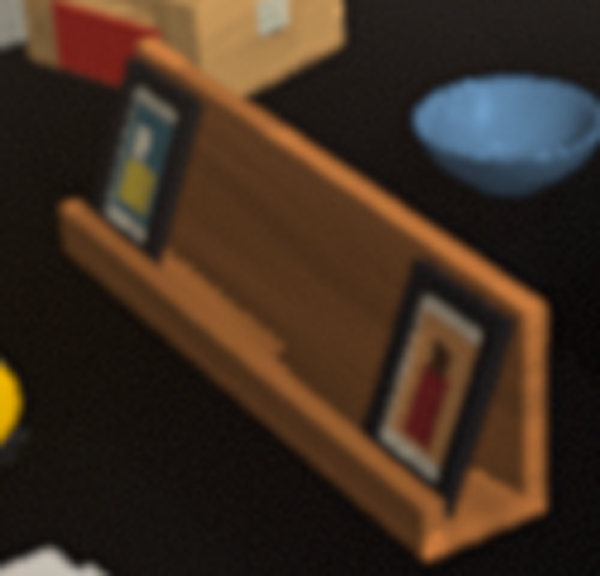

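```bash
cat > h.py <<'E'
import numpy as np
C={'scene':(54.18214807174248,317.34996,236.72362,np.array([[-0.79508668,0.60636881,0.01241134,0.40890693],[-0.31612316,-0.43179973,0.84475745,0.08837471],[0.51759378,0.66773188,0.53500544,-1.40827394],[0,0,0,1.]])),
'top':(44.29132113433856,318.98933,239.67778,np.array([[-0.01695185,-0.99960906,0.02223436,-0.02133924],[0.98930138,-0.01354612,0.14525589,-0.53394491],[-0.14489791,0.02445884,0.98914426,-1.41572349],[0,0,0,1.]]))}
def ray(n,u,v):
    f,cx,cy,T=C[n];F=240/np.tan(np.radians(f)/2)
    d=np.array([(u-cx)/F,-(v-cy)/F,-1]);R=T[:3,:3];return -R.T@T[:3,3],R.T@d
def onz(n,u,v,z):
    o,d=ray(n,u,v);return o+d*(z-o[2])/d[2]
def tri(a,b,na='top',nb='scene'):
    o,d=ray(na,*a);p,e=ray(nb,*b);d/=np.linalg.norm(d);e/=np.linalg.norm(e)
    s=np.linalg.lstsq(np.c_[d,-e],p-o,rcond=None)[0];A=o+s[0]*d;B=p+s[1]*e
    return (A+B)/2,np.linalg.norm(A-B)
def proj(n,P):
    f,cx,cy,T=C[n];F=240/np.tan(np.radians(f)/2);q=T[:3,:3]@P+T[:3,3];return np.array([cx-F*q[0]/q[2],cy+F*q[1]/q[2]])
E
cat > a.py <<'E'
from h import *
np.set_printoptions(precision=4,suppress=True)
T=lambda x,y:(140+x/6-.42,215+y/6-.42); S=lambda x,y:(355+x/4.5-.4,245+y/4.5-.4)
P={}
for k,a,b in(('foot+y',(110,132),(318,550)),('foot-y',(410,50),(50,412)),('top-y',(440,295),(212,45)),('top+y',(103,378),(490,152)),
  ('mat foot+y',(147,147),(292,505)),('mat foot-y',(388,80),(83,402)),('mat top-y',(408,272),(225,83)),('mat top+y',(140,352),(440,165))):
    P[k],e=tri(T(*a),S(*b));print(k,P[k],'err %.4f'%e)
for p in('','mat '):
    q=[P[p+i] for i in('foot+y','foot-y','top-y','top+y')]
    z=(q[2]+q[3]-q[0]-q[1])/2;y=(q[0]+q[3]-q[1]-q[2])/2
    print(p,'len',[np.linalg.norm(q[i]-q[i-1]) for i in range(4)],'cen',np.mean(q,0),'tilt',np.degrees(np.arccos(z[2]/np.linalg.norm(z))),'yaw from y',np.degrees(np.arctan2(y[1],y[0]))-90,'yaw from z',np.degrees(np.arctan2(-z[1],-z[0])), 'y.z',y[2])
print('LEDGE')
L=lambda x,y:(310+x/4-.4,205+y/4-.4)
for n,p,z in(('boardtop front left',(52,122),.122),('bt back left',(52,150),.122),('bt front right',(738,120),.122),('bt back right',(740,142),.122),('lip out left',(49,57),.03),('lip in left',(49,77),.03),('lip out right',(686,46),.03),('lip in right',(687,68),.03)):
    print(n,onz('top',*L(*p),z))
S=lambda x,y:(195+x/4.8-.4,155+y/4.8-.4)
for n,p,z in(('bt front far',(145,47),.122),('bt right near',(530,308),.122),('bt back near',(548,300),.122),('lip out near',(425,540),.03),('lip out far',(62,210),.03),('shelf out near',(428,562),0)):
    print('s',n,onz('scene',*S(*p),z))
E
python3 a.py
```

```text
foot+y [0.5506 0.3747 0.008 ] err 0.0029
foot-y [0.5844 0.2496 0.0071] err 0.0013
top-y [0.4668 0.2156 0.1375] err 0.0009
top+y [0.436  0.3423 0.1413] err 0.0039
mat foot+y [0.5443 0.3562 0.0141] err 0.0009
mat foot-y [0.5714 0.2575 0.0116] err 0.0001
mat top-y [0.4755 0.2306 0.1291] err 0.0046
mat top+y [0.4475 0.3296 0.1318] err 0.0007
 len [np.float64(0.17881221145859374), np.float64(0.12949234793497238), np.float64(0.17883518904630652), np.float64(0.13042822640726823)] cen [0.5095 0.2956 0.0735] tilt 42.467265500583586 yaw from y 14.376769381827955 yaw from z 15.947010255215735 y.z 0.002324966818875951
mat  len [np.float64(0.15472051072665), np.float64(0.10239133706935674), np.float64(0.15396001897820333), np.float64(0.10293816909183744)] cen [0.5097 0.2935 0.0716] tilt 40.38302346616253 yaw from y 15.572191038702513 yaw from z 15.484328334088726 y.z 0.0025632432468081223
LEDGE
boardtop front left [ 0.5321 -0.0361  0.122 ]
bt back left [ 0.5156 -0.0358  0.122 ]
bt front right [ 0.5278 -0.4382  0.122 ]
bt back right [ 0.5148 -0.4386  0.122 ]
lip out left [ 0.5874 -0.0378  0.03  ]
lip in left [ 0.5747 -0.0376  0.03  ]
lip out right [ 0.5892 -0.4383  0.03  ]
lip in right [ 0.5752 -0.4381  0.03  ]
s bt front far [ 0.5272 -0.4263  0.122 ]
s bt right near [ 0.5239 -0.0374  0.122 ]
s bt back near [ 0.5122 -0.0385  0.122 ]
s lip out near [ 0.6033 -0.0149  0.03  ]
s lip out far [ 0.5914 -0.4296  0.03  ]
s shelf out near [ 0.5902 -0.0333  0.    ]
```

The triangulated face measures 129.5 x 178.8 mm, tilted 42.5° at about 15° yaw. The foot edge height also fits, so the frame pose is good. The ledge comes out at 400 mm long with the lip inner face at x≈0.575 and the middle at y≈-0.237. Next I'll plan the approach along the board.

```bash
cat > m.py <<'E'
import numpy as np
from scipy.spatial.transform import Rotation as Ro, Slerp
from bench import robot
def board(t,psi):  # tool rotation gripping along a board tilted t, facing psi (deg): cols x,y,z
    t,psi=np.radians([t,psi]);c,s=np.cos(psi),np.sin(psi)
    n=np.array([np.cos(t)*c,np.cos(t)*s,np.sin(t)]);z=np.array([-np.sin(t)*c,-np.sin(t)*s,np.cos(t)]);y=np.array([-s,c,0])
    return np.c_[y,n,-z]
def now():
    o=robot.get_obs();return o,np.array(o['tool_pos']),Ro.from_euler('xyz',o['ee_rot'])
def steps(wps,g,p=None,R=None):
    if p is None: _,p,R=now()
    for (q,Q,n) in wps:
        Q=Ro.from_matrix(Q) if not isinstance(Q,Ro) else Q
        sl=Slerp([0,1],Ro.concatenate([R,Q]));
        a0,R0=p.copy(),R
        for i in range(1,n+1):
            b=a0+(q-a0)*i/n; Rb=sl([i/n])[0]
            d=np.round(R.inv().apply(b-p)*100,2); w=np.round(np.degrees((R.inv()*Rb).as_rotvec()),2)
            print(*d,*w,g,sep=', ',end=',\n')
            p=p+R.apply(d/100);R=R*Ro.from_rotvec(w,degrees=True)
    return p,R
E
python3 - <<'E'
from m import *
B=board(42,15);c=np.array([.5045,.2936,.0716]);z=-B[:,2]
print(c+.17*z, c+.053*z)
_,p,R=now();
steps([(np.array([.30,.40,.30]),Ro.from_matrix(B)*Ro.identity(),16)],0)
E
```

```text
[0.39462381 0.26415876 0.19793462] [0.47024448 0.28442126 0.11098668]
-0.61, -0.37, -0.55, -2.46, -1.13, 2.95, 0,
-0.65, -0.32, -0.54, -2.47, -1.13, 2.95, 0,
-0.66, -0.26, -0.55, -2.46, -1.13, 2.95, 0,
-0.69, -0.2, -0.55, -2.46, -1.13, 2.95, 0,
-0.71, -0.14, -0.53, -2.47, -1.13, 2.95, 0,
-0.73, -0.08, -0.53, -2.46, -1.13, 2.94, 0,
-0.74, -0.02, -0.52, -2.46, -1.13, 2.95, 0,
-0.75, 0.04, -0.5, -2.46, -1.13, 2.95, 0,
-0.75, 0.1, -0.48, -2.47, -1.13, 2.95, 0,
-0.76, 0.16, -0.46, -2.46, -1.13, 2.95, 0,
-0.76, 0.22, -0.44, -2.46, -1.13, 2.95, 0,
-0.75, 0.27, -0.42, -2.47, -1.13, 2.95, 0,
-0.75, 0.33, -0.39, -2.46, -1.13, 2.95, 0,
-0.73, 0.38, -0.35, -2.46, -1.13, 2.95, 0,
-0.72, 0.44, -0.33, -2.46, -1.13, 2.95, 0,
-0.7, 0.49, -0.29, -2.47, -1.13, 2.95, 0,
```

Request:
{"api": "arm_command", "payload": {"plan": [-1.25, -0.7, -1.1, -4.9, -2.3, 5.9, 0, -1.35, -0.5, -1.1, -4.9, -2.3, 5.9, 0, -1.45, -0.25, -1.05, -4.9, -2.3, 5.9, 0, -1.5, 0, -1.0, -4.9, -2.3, 5.9, 0, -1.5, 0.25, -0.95, -4.9, -2.3, 5.9, 0, -1.5, 0.5, -0.85, -4.9, -2.3, 5.9, 0, -1.5, 0.7, -0.75, -4.9, -2.3, 5.9, 0, -1.4, 0.95, -0.6, -4.9, -2.3, 5.9, 0]}}

```text
time: 1.15
tool_pos: [0.3037, 0.402, 0.3013]
ee_rot: [2.406, 0.003, 1.827]
wrist_force: [0.9, 0.3, -0.2]
width: 0.0939
```

Run:
```python
from m import *
B=board(42,15);c=np.array([.5045,.2936,.0716]);z=-B[:,2]
o,p,R=now();print(o['joint_positions'],p,o['wrist_force'])
steps([(c+.175*z,B,7)],0)
```

```text
[ 1.17934907 -0.36500881  1.76987567 -0.59237241  1.29189161  0.95757156] [0.30366119 0.40201753 0.30131627] [ 0.88257453  0.33463353 -0.22465647]
-2.23, -0.43, 1.54, 0.02, 0.05, -0.02, 0,
-2.23, -0.44, 1.53, 0.03, 0.05, -0.02, 0,
-2.24, -0.43, 1.54, 0.02, 0.05, -0.02, 0,
-2.23, -0.43, 1.53, 0.03, 0.05, -0.02, 0,
-2.23, -0.44, 1.53, 0.02, 0.05, -0.02, 0,
-2.24, -0.43, 1.53, 0.03, 0.04, -0.02, 0,
-2.24, -0.44, 1.52, 0.02, 0.05, -0.02, 0,
```

Request:
{"api": "arm_command", "payload": {"plan": [-2.2, -0.4, 1.5, 0, 0, 0, 0, -2.2, -0.4, 1.5, 0, 0, 0, 0, -2.2, -0.4, 1.5, 0, 0, 0, 0, -2.2, -0.4, 1.5, 0, 0, 0, 0, -2.2, -0.4, 1.5, 0, 0, 0, 0, -2.2, -0.4, 1.5, 0, 0, 0, 0, -2.5, -0.6, 1.7, 0, 0, 0, 0, 0, 0, 0, 0, 0, 0, 0]}}

```text
time: 2.15
tool_pos: [0.3915, 0.2612, 0.1999]
ee_rot: [2.411, 0.005, 1.826]
wrist_force: [-0.1, -0.8, -0.1]
width: 0.0938
```

Run:
```python
from m import *
from bench import cams
import cv2
o,p,R=now();print(o['joint_positions'],p,R.as_matrix(),o['wrist_force'])
for n in("wrist","scene"):
    s=cams.snapshot(n);cv2.imwrite(f"pics/{n}1.png",s["pixels"][:,:,::-1])
T=s=cams.snapshot("wrist")["tool_from_camera"]
# predicted pixels of frame corners in wrist view
B=board(42,15);c=np.array([.5045,.2936,.0716])
F=240/np.tan(np.radians(65.70646984690485)/2)
for y in(-.065,.065):
  for zz in(-.09,.09):
    P=c+.007*B[:,1]+y*B[:,0]-zz*B[:,2]
    q=T[:3,:3].T@(R.inv().apply(P-p)-T[:3,3]);q=q*[1,-1,-1];th=np.arctan2(np.hypot(q[0],q[1]),q[2]);r=F*th/np.hypot(q[0],q[1])
    print(y,zz,322.76+q[0]*r,232.82+q[1]*r, 'F',F)
```

```text
[ 0.66361157 -0.57545847  2.09321619 -0.33298472  0.96407224  0.50319544] [0.39148932 0.26116356 0.19993417] [[-0.25258174  0.72000787  0.64636765]
 [ 0.96756017  0.19171971  0.16453226]
 [-0.0054569   0.66695744 -0.74507584]] [-0.11644855 -0.84656484 -0.09525521]
-0.065 -0.09 329.1868908294421 251.47780996338363 F 371.64829954431775
-0.065 0.09 332.37266459988797 318.020222209755 F 371.64829954431775
0.065 -0.09 329.46947660284536 143.3541770123643 F 371.64829954431775
0.065 0.09 333.43856734415397 142.05544876671846 F 371.64829954431775
```

View pics/wrist1.png

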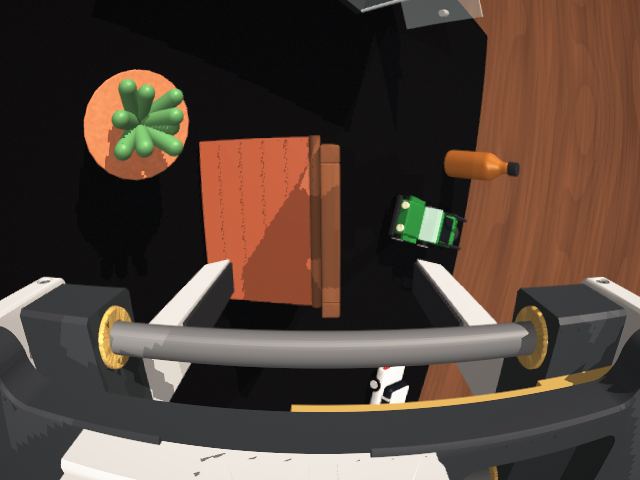

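View pics/scene1.png

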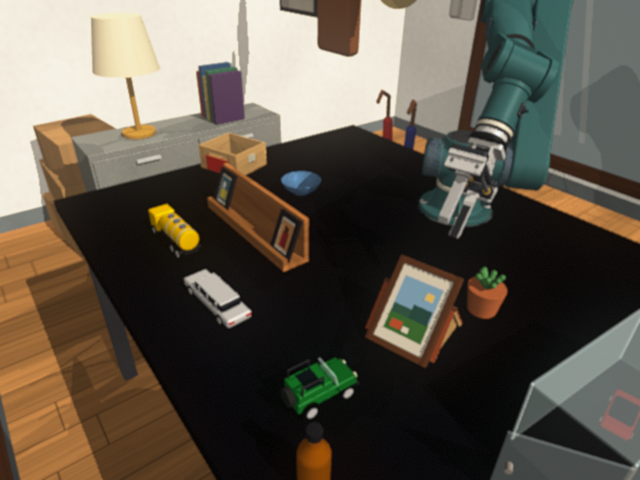

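The wrist view shows the board's top edge end-on, from (330,145) to (330,317). That is about 4.4 mm along tool +y from the jaw centre plane, and the sideways centring is within 1 mm. I'll correct +y by 0.4 cm and go down along the board.

Request:
{"api": "arm_command", "payload": {"plan": [0, 0.4, 0.8, 0, 0, 0, 0, 0, 0, 1.7, 0, 0, 0, 0, 0, 0, 1.7, 0, 0, 0, 0, 0, 0, 1.7, 0, 0, 0, 0, 0, 0, 1.7, 0, 0, 0, 0, 0, 0, 1.7, 0, 0, 0, 0, 0, 0, 1.7, 0, 0, 0, 0, 0, 0, 1.3, 0, 0, 0, 0]}}

```text
time: 3.3
tool_pos: [0.4747, 0.2857, 0.1129]
ee_rot: [2.409, 0.005, 1.831]
wrist_force: [-0.1, -0.8, 0.4]
width: 0.094
```

Run:
```python
from m import *
from bench import cams
import cv2
o,p,R=now();print(p,R.as_matrix(),o['wrist_force'])
for n in("wrist","scene","top"):
    s=cams.snapshot(n)["pixels"][:,:,::-1]
    if n=="scene": s=cv2.resize(s[200:400,340:540],None,fx=3,fy=3)
    cv2.imwrite(f"pics/{n}2.png",s)
```

```text
[0.47468324 0.28573913 0.11292276] [[-0.25770612  0.71723121  0.64743104]
 [ 0.96621224  0.19450754  0.16911751]
 [-0.00463386  0.66913841 -0.74312335]] [-0.12931404 -0.80964578  0.41399653]
```

View pics/wrist2.png

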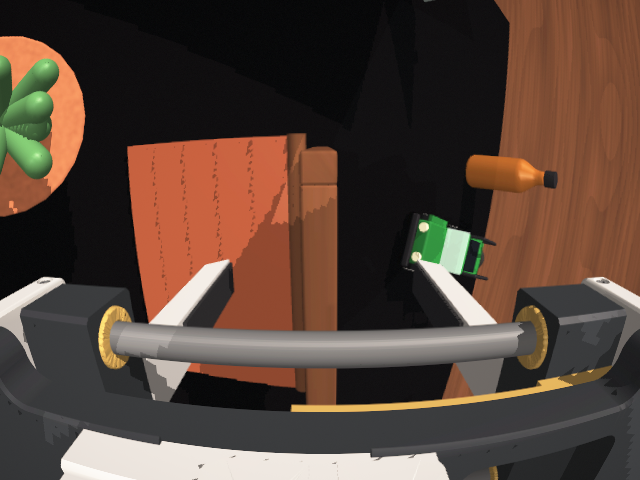

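View pics/scene2.png

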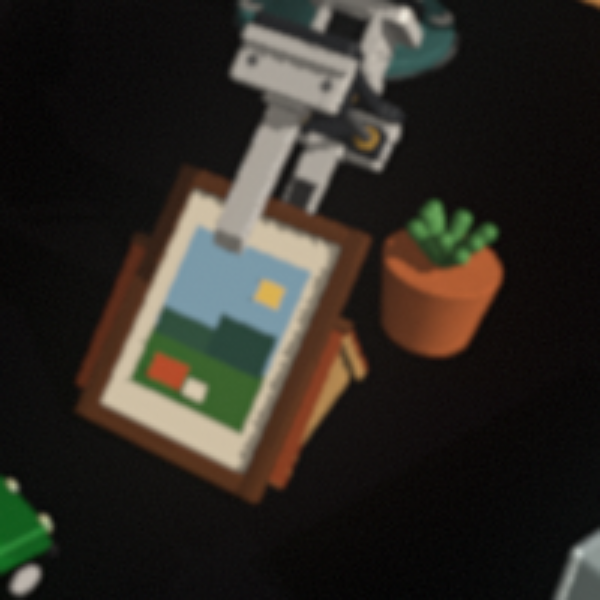

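Fingers now straddle the board: its edge spans x=301–337 in the wrist view, so it sits about 2 mm to tool -y. I'll nudge over and close.

Request:
{"api": "arm_command", "payload": {"plan": [0, -0.2, 0, 0, 0, 0, 0.4, 0, 0, 0, 0, 0, 0, 0.6, 0, 0, 0, 0, 0, 0, 0.7, 0, 0, 0, 0, 0, 0, 0.8, 0, 0, 0, 0, 0, 0, 0.9, 0, 0, 0, 0, 0, 0, 1, 0, 0, 0, 0, 0, 0, 1, 0, 0, 0, 0, 0, 0, 1]}}

```text
time: 4.45
tool_pos: [0.4728, 0.2844, 0.1121]
ee_rot: [2.408, 0.005, 1.83]
wrist_force: [0.6, -0.2, 0.2]
width: 0.0176
```

Request:
{"api": "arm_command", "payload": {"plan": [0, 0, 0, 0, 0, 0, 1, 0, 0, 0, 0, 0, 0, 1, 0, 0, 0, 0, 0, 0, 1]}}

```text
time: 4.82
tool_pos: [0.4733, 0.2846, 0.1128]
ee_rot: [2.407, 0.005, 1.831]
wrist_force: [2.8, 1.3, 0.5]
width: 0.014
```

Run:
```python
from m import *
from bench import cams
import cv2
o,p,R=now();print(p,R.as_matrix(),o['wrist_force'],o['width'])
s=cams.snapshot("wrist")["pixels"][:,:,::-1]
cv2.imwrite(f"pics/wrist3.png",s)
```

```text
[0.47325864 0.28458709 0.11278288] [[-0.25687753  0.7162697   0.64882329]
 [ 0.96643265  0.19362862  0.16886651]
 [-0.00467679  0.67042202 -0.74196526]] [2.84668576 1.30667245 0.46030242] 0.014000277270072123
```

View pics/wrist3.png

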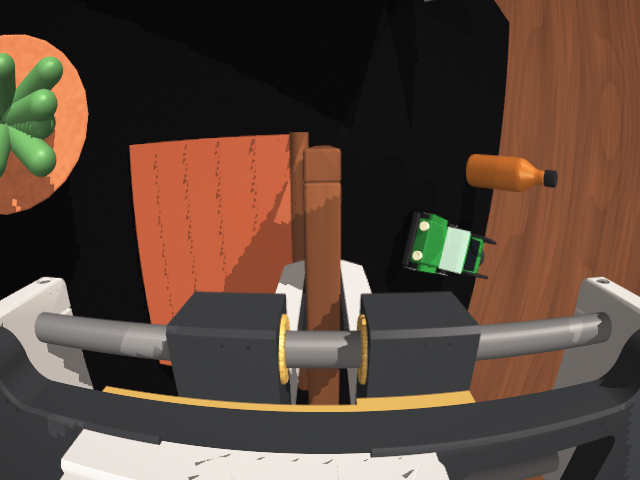

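Gripped at 14.0 mm width, board flush with the pads. Next: lift straight up, then carry it to hover over the gap at 12° tilt.

Run:
```python
from m import *
o,p,R=now()
p1=p+[0,0,.06]
p,R=steps([(p1,R,8)],1)
print()
steps([(np.array([.5255,-.234,.30]),board(12,0),24)],1,p,R)
```

```text
-0.0, 0.5, -0.56, 0.0, 0.0, 0.0, 1,
-0.01, 0.51, -0.55, 0.0, 0.0, 0.0, 1,
-0.0, 0.5, -0.56, 0.0, 0.0, 0.0, 1,
-0.0, 0.5, -0.56, 0.0, 0.0, 0.0, 1,
-0.01, 0.5, -0.55, 0.0, 0.0, 0.0, 1,
-0.0, 0.51, -0.56, 0.0, 0.0, 0.0, 1,
-0.0, 0.5, -0.56, 0.0, 0.0, 0.0, 1,
-0.01, 0.5, -0.55, 0.0, 0.0, 0.0, 1,

-2.15, 0.09, -0.62, 1.25, -0.28, 0.56, 1,
-2.15, 0.1, -0.61, 1.25, -0.27, 0.57, 1,
-2.15, 0.11, -0.6, 1.25, -0.28, 0.56, 1,
-2.15, 0.12, -0.59, 1.24, -0.27, 0.56, 1,
-2.15, 0.13, -0.58, 1.25, -0.28, 0.57, 1,
-2.16, 0.13, -0.58, 1.25, -0.27, 0.56, 1,
-2.15, 0.14, -0.57, 1.25, -0.28, 0.57, 1,
-2.16, 0.15, -0.57, 1.25, -0.27, 0.56, 1,
-2.16, 0.16, -0.55, 1.25, -0.28, 0.56, 1,
-2.16, 0.17, -0.55, 1.24, -0.27, 0.57, 1,
-2.16, 0.18, -0.54, 1.25, -0.28, 0.56, 1,
-2.16, 0.19, -0.54, 1.25, -0.27, 0.56, 1,
-2.17, 0.2, -0.53, 1.25, -0.28, 0.57, 1,
-2.16, 0.21, -0.53, 1.25, -0.27, 0.56, 1,
-2.16, 0.22, -0.51, 1.25, -0.28, 0.57, 1,
-2.17, 0.22, -0.52, 1.24, -0.28, 0.56, 1,
-2.16, 0.24, -0.5, 1.25, -0.27, 0.56, 1,
-2.16, 0.25, -0.51, 1.25, -0.28, 0.57, 1,
-2.17, 0.26, -0.5, 1.25, -0.27, 0.56, 1,
-2.16, 0.27, -0.49, 1.25, -0.28, 0.56, 1,
-2.17, 0.28, -0.49, 1.25, -0.27, 0.57, 1,
-2.16, 0.29, -0.48, 1.24, -0.28, 0.56, 1,
-2.16, 0.3, -0.48, 1.25, -0.27, 0.57, 1,
-2.16, 0.31, -0.48, 1.25, -0.28, 0.56, 1,
```

Request:
{"api": "arm_command", "payload": {"plan": [0, 0.2, -0.2, 0, 0, 0, 1, 0, 0.3, -0.4, 0, 0, 0, 1, 0, 0.5, -0.6, 0, 0, 0, 1, 0, 0.7, -0.75, 0, 0, 0, 1, 0, 0.7, -0.75, 0, 0, 0, 1, 0, 0.7, -0.75, 0, 0, 0, 1, 0, 0.7, -0.75, 0, 0, 0, 1, 0, 0.7, -0.75, 0, 0, 0, 1]}}

```text
time: 5.88
tool_pos: [0.473, 0.2848, 0.1799]
ee_rot: [2.408, 0.004, 1.83]
wrist_force: [0.0, -0.4, -2.2]
width: 0.0141
```

Run:
```python
from m import *
from bench import cams
import cv2
o,p,R=now();print(p,o['wrist_force'],o['wrist_torque'],o['width'])
cv2.imwrite("pics/scene4.png",cams.snapshot("scene")["pixels"][:,:,::-1])
steps([(np.array([.5255,-.234,.30]),board(12,0),24)],1,p,R)
```

```text
[0.47303474 0.28476923 0.17988983] [ 0.04982822 -0.42080775 -2.20960882] [-2.40554062e-01  7.05232201e-01  1.58034384e-04] 0.01411323911612834
-2.15, 0.07, -0.59, 1.25, -0.27, 0.56, 1,
-2.15, 0.09, -0.59, 1.24, -0.28, 0.57, 1,
-2.15, 0.09, -0.58, 1.25, -0.27, 0.56, 1,
-2.15, 0.1, -0.57, 1.24, -0.28, 0.56, 1,
-2.16, 0.1, -0.56, 1.25, -0.27, 0.56, 1,
-2.15, 0.12, -0.55, 1.24, -0.28, 0.57, 1,
-2.16, 0.13, -0.55, 1.25, -0.27, 0.56, 1,
-2.16, 0.13, -0.53, 1.24, -0.28, 0.56, 1,
-2.16, 0.15, -0.53, 1.25, -0.27, 0.57, 1,
-2.16, 0.15, -0.53, 1.25, -0.28, 0.56, 1,
-2.17, 0.17, -0.51, 1.24, -0.27, 0.56, 1,
-2.16, 0.18, -0.51, 1.25, -0.28, 0.56, 1,
-2.16, 0.18, -0.51, 1.24, -0.27, 0.57, 1,
-2.17, 0.2, -0.49, 1.25, -0.28, 0.56, 1,
-2.16, 0.2, -0.5, 1.24, -0.27, 0.56, 1,
-2.17, 0.22, -0.48, 1.25, -0.28, 0.57, 1,
-2.16, 0.23, -0.48, 1.24, -0.27, 0.56, 1,
-2.17, 0.24, -0.48, 1.25, -0.28, 0.56, 1,
-2.16, 0.25, -0.46, 1.25, -0.27, 0.56, 1,
-2.17, 0.26, -0.47, 1.24, -0.28, 0.57, 1,
-2.16, 0.27, -0.46, 1.25, -0.27, 0.56, 1,
-2.17, 0.28, -0.46, 1.24, -0.28, 0.56, 1,
-2.16, 0.3, -0.45, 1.25, -0.27, 0.56, 1,
-2.16, 0.3, -0.44, 1.24, -0.28, 0.57, 1,
```

View pics/scene4.png

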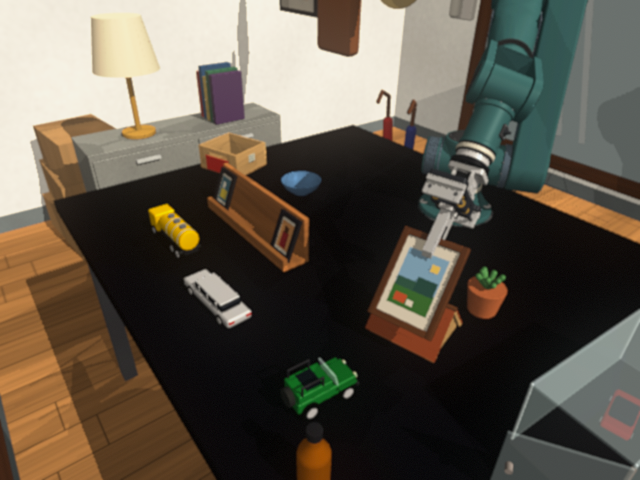

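The frame is lifted clear at about (420,280), with the roof and plant undisturbed. Next is the carry.

Request:
{"api": "arm_command", "payload": {"plan": [-1.1, 0.1, -0.6, 0.8, -0.2, 0.4, 1, -2.15, 0.1, -0.6, 1.3, -0.3, 0.6, 1, -2.15, 0.1, -0.6, 1.3, -0.3, 0.6, 1, -2.15, 0.1, -0.6, 1.3, -0.3, 0.6, 1, -2.15, 0.1, -0.6, 1.3, -0.3, 0.6, 1, -2.15, 0.1, -0.6, 1.3, -0.3, 0.6, 1, -2.15, 0.1, -0.6, 1.3, -0.3, 0.6, 1, -2.15, 0.1, -0.6, 1.3, -0.3, 0.6, 1]}}

```text
time: 6.92
tool_pos: [0.4858, 0.121, 0.2215]
ee_rot: [2.582, -0.011, 1.742]
wrist_force: [0.7, 0.1, -2.7]
width: 0.0139
```

Request:
{"api": "arm_command", "payload": {"plan": [-2.15, 0.15, -0.5, 1.3, -0.3, 0.6, 1, -2.15, 0.15, -0.5, 1.3, -0.3, 0.6, 1, -2.15, 0.15, -0.5, 1.3, -0.3, 0.6, 1, -2.15, 0.2, -0.5, 1.3, -0.3, 0.6, 1, -2.15, 0.2, -0.5, 1.3, -0.3, 0.6, 1, -2.15, 0.2, -0.5, 1.3, -0.3, 0.6, 1, -2.15, 0.2, -0.5, 1.3, -0.3, 0.6, 1, -2.15, 0.2, -0.5, 1.3, -0.3, 0.6, 1]}}

```text
time: 7.92
tool_pos: [0.5029, -0.0511, 0.2613]
ee_rot: [2.764, -0.011, 1.648]
wrist_force: [0.3, -0.2, -2.1]
width: 0.0139
```

Run:
```python
from m import *
o,p,R=now();print(p,o['wrist_force'],o['width'])
steps([(np.array([.5255,-.234,.28]),board(12,0),8)],1,p,R)
```

```text
[ 0.5028549  -0.0511473   0.26130947] [ 0.33086392 -0.19178606 -2.094954  ] 0.013907311851548653
-2.3, 0.19, -0.2, 1.2, -0.24, 0.51, 1,
-2.29, 0.21, -0.2, 1.2, -0.23, 0.5, 1,
-2.3, 0.23, -0.19, 1.19, -0.24, 0.51, 1,
-2.3, 0.24, -0.19, 1.2, -0.23, 0.5, 1,
-2.29, 0.26, -0.18, 1.2, -0.24, 0.51, 1,
-2.29, 0.28, -0.18, 1.2, -0.23, 0.5, 1,
-2.29, 0.29, -0.17, 1.19, -0.24, 0.51, 1,
-2.29, 0.31, -0.18, 1.2, -0.23, 0.51, 1,
```

Request:
{"api": "arm_command", "payload": {"plan": [0, 0.5, -1.2, 0, 0, 0, 1, 0, 0.5, -1.2, 0, 0, 0, 1, -2.3, 0.2, -0.2, 1.4, -0.3, 0.6, 1, -3.2, 0.3, -0.2, 1.6, -0.3, 0.7, 1, -3.2, 0.3, -0.2, 1.6, -0.3, 0.7, 1, -3.2, 0.3, -0.2, 1.6, -0.3, 0.7, 1, -3.2, 0.3, -0.2, 1.6, -0.3, 0.7, 1, -2.3, 0.3, -0.2, 1.6, -0.3, 0.7, 1]}}

```text
time: 8.93
tool_pos: [0.5242, -0.2242, 0.3029]
ee_rot: [2.928, -0.002, 1.571]
wrist_force: [-0.3, 1.1, -3.6]
width: 0.0137
```

Run:
```python
from m import *
from bench import cams
import cv2
o,p,R=now();print(p,o['wrist_force'],o['width'],o['joint_positions'])
for n in("scene","top","wrist"):
    s=cams.snapshot(n)["pixels"][:,:,::-1]
    cv2.imwrite(f"pics/{n}5.png",s)
steps([(np.array([.5255,-.234,.20]),board(12,0),8)],1,p,R)
```

```text
[ 0.52422745 -0.22424316  0.30291664] [-0.2931909   1.10169738 -3.62108351] 0.013724663301777053 [-0.57447059 -0.01602822  1.31688343  0.11752762  1.66115946 -0.55321059]
-0.12, -0.26, 1.26, 0.03, -0.01, -0.0, 1,
-0.13, -0.25, 1.26, 0.03, -0.02, -0.0, 1,
-0.12, -0.26, 1.26, 0.03, -0.01, -0.01, 1,
-0.13, -0.25, 1.26, 0.03, -0.02, 0.0, 1,
-0.12, -0.26, 1.26, 0.02, -0.01, -0.0, 1,
-0.12, -0.25, 1.26, 0.03, -0.01, -0.0, 1,
-0.13, -0.26, 1.27, 0.03, -0.02, -0.01, 1,
-0.12, -0.25, 1.26, 0.03, -0.01, 0.0, 1,
```

View pics/scene5.png

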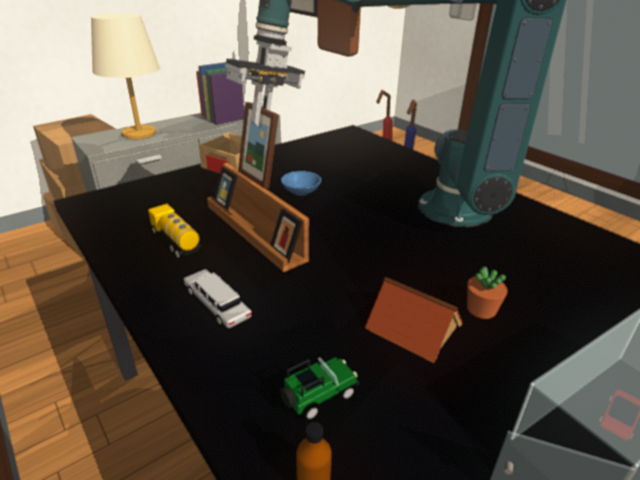

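View pics/top5.png

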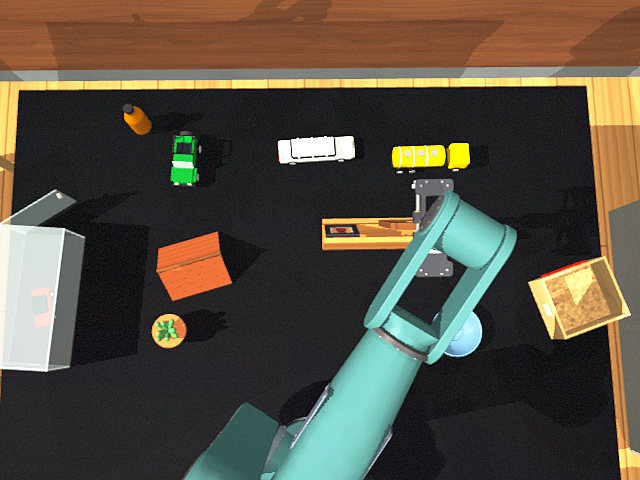

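View pics/wrist5.png

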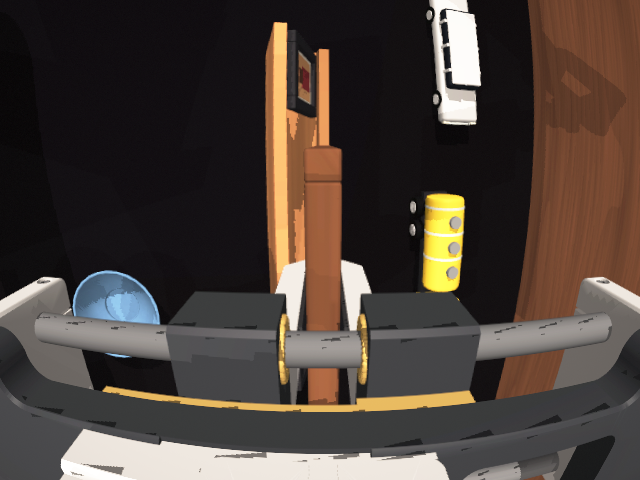

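The frame hangs over the gap, clear of everything. I'll check the ledge position with wrist-camera rays.

```bash
cat > w.py <<'E'
from m import *
TC=np.array([[1.01747255e-03,9.74102311e-01,2.26105399e-01,6.32872297e-02],[9.99999480e-01,-9.76991808e-04,-2.90935290e-04,-5.84194680e-04],[-6.24976154e-05,2.26105578e-01,-9.74102799e-01,-1.72221134e-01]])
def wray(u,v,p,R,z):
    F=240/np.tan(np.radians(65.70646984690485)/2);a=np.array([u-322.7617,v-232.8225]);r=np.hypot(*a);th=r/F
    d=np.array([np.sin(th)*a[0]/r,-np.sin(th)*a[1]/r,-np.cos(th)])
    D=R.apply(TC[:,:3]@d);o=p+R.apply(TC[:,3]);return o+D*(z-o[2])/D[2]
E
python3 - <<'E'
from w import *
np.set_printoptions(precision=4,suppress=True)
_,p,R=now()
for n,u,v,z in(('board top front end',287,24,.122),('board top back end',275,23,.122),('board front mid',288,150,.122),('board back mid',267,150,.122),('board front low',290,255,.122),('lip in end',319,50,.03),('lip out end',329,50,.03),('lip out mid',328,140,.03),('lip in mid',318,130,.03),('pic inner back',291,113,.1),('pic inner foot',314,118,.012)):
    print(n,wray(u,v,p,R,z))
E
```

```text
board top front end [ 0.5282 -0.0378  0.122 ]
board top back end [ 0.5167 -0.0371  0.122 ]
board front mid [ 0.5296 -0.1614  0.122 ]
board back mid [ 0.5099 -0.161   0.122 ]
board front low [ 0.5301 -0.2633  0.122 ]
lip in end [ 0.5782 -0.0378  0.03  ]
lip out end [ 0.5906 -0.037   0.03  ]
lip out mid [ 0.5894 -0.1496  0.03  ]
lip in mid [ 0.5771 -0.1376  0.03  ]
pic inner back [ 0.5354 -0.1242  0.1   ]
pic inner foot [ 0.5757 -0.1215  0.012 ]
```

Request:
{"api": "arm_command", "payload": {"plan": [-0.3, -0.15, 1.0, 0, 0, 0, 1, -0.3, -0.35, 1.9, 0, 0, 0, 1, -0.2, -0.35, 1.9, 0, 0, 0, 1, -0.2, -0.35, 1.9, 0, 0, 0, 1, 0, -0.35, 1.9, 0, 0, 0, 1, 0, -0.35, 1.9, 0, 0, 0, 1, 0, -0.35, 1.7, 0, 0, 0, 1, 0, -0.2, 1.0, 0, 0, 0, 1]}}

```text
time: 10.07
tool_pos: [0.527, -0.2329, 0.1655]
ee_rot: [2.931, -0.004, 1.571]
wrist_force: [0.1, -0.5, -2.7]
width: 0.014
```

Request:
{"api": "arm_command", "payload": {"plan": [0, 0, 0, 0, 0, 0, 1, 0, 0, 0, 0, 0, 0, 1]}}

```text
time: 10.32
tool_pos: [0.528, -0.2335, 0.1685]
ee_rot: [2.928, -0.002, 1.571]
wrist_force: [-0.3, 0.2, -2.5]
width: 0.0139
```

Request:
{"api": "arm_command", "payload": {"plan": [0, -0.06, 0.3, 0, 0, 0, 1, 0, -0.06, 0.3, 0, 0, 0, 1, 0, -0.04, 0.2, 0, 0, 0, 1, 0, 0, 0, 0, 0, 0, 1]}}

```text
time: 10.82
tool_pos: [0.528, -0.2332, 0.1594]
ee_rot: [2.928, -0.003, 1.571]
wrist_force: [1.5, 0.8, -3.0]
width: 0.0138
```

Run:
```python
from m import *
from bench import cams
import cv2
o,p,R=now();print(p,o['wrist_force'],o['wrist_torque'],o['width'])
for n in("scene","wrist"):
    s=cams.snapshot(n)["pixels"][:,:,::-1]
    if n=="scene": s=cv2.resize(s[100:280,190:330],None,fx=3.3,fy=3.3)
    cv2.imwrite(f"pics/{n}6.png",s)
```

```text
[ 0.52803117 -0.2332214   0.15939912] [ 1.46908934  0.81895051 -3.00936036] [-0.12592663  0.00909657 -0.00880954] 0.0138060313550471
```

View pics/scene6.png

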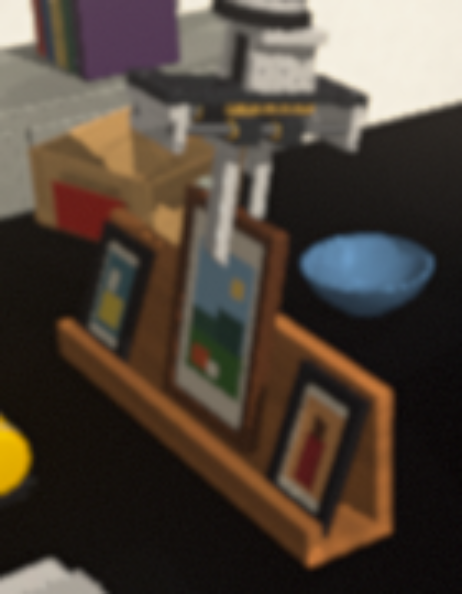

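View pics/wrist6.png

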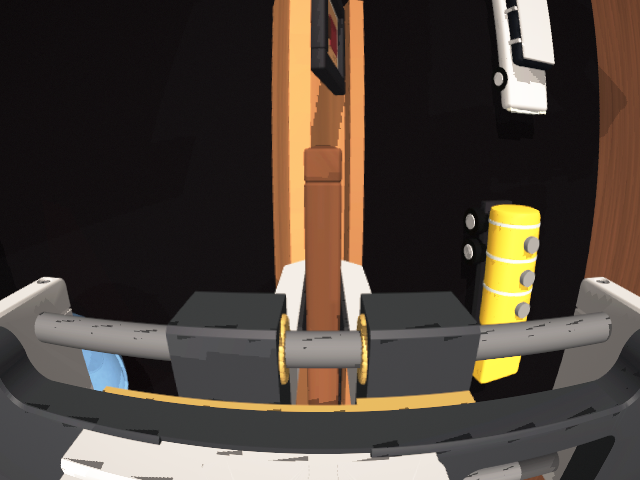

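The frame is between the two small pictures, with the foot inside the trough just above the floor. I'll feel for the floor next.

Request:
{"api": "arm_command", "payload": {"plan": [0, -0.03, 0.15, 0, 0, 0, 1, 0, 0, 0, 0, 0, 0, 1]}}

```text
time: 11.18
tool_pos: [0.5282, -0.2333, 0.1583]
ee_rot: [2.928, -0.003, 1.571]
wrist_force: [1.7, -0.7, -0.8]
width: 0.0141
```

Request:
{"api": "arm_command", "payload": {"plan": [0, -0.03, 0.15, 0, 0, 0, 1, 0, 0, 0, 0, 0, 0, 1]}}

```text
time: 11.42
tool_pos: [0.5285, -0.2334, 0.157]
ee_rot: [2.927, -0.002, 1.571]
wrist_force: [2.6, -0.1, 0.2]
width: 0.0141
```

Request:
{"api": "arm_command", "payload": {"plan": [0, -0.02, 0.1, 0, 0, 0, 1, 0, 0, 0, 0, 0, 0, 1]}}

```text
time: 11.68
tool_pos: [0.5286, -0.2334, 0.1563]
ee_rot: [2.927, -0.002, 1.571]
wrist_force: [4.3, -0.2, 2.4]
width: 0.0143
```

The +x force means the picture's back is already touching the back board's top edge, which agrees with back plane x≈0.5287 at z 0.122. The floor is touching too. I'll raise slightly and feel forward for the lip.

Request:
{"api": "arm_command", "payload": {"plan": [0, 0.02, -0.1, 0, 0, 0, 1, 0, 0.3, 0.06, 0, 0, 0, 1, 0, 0.2, 0.04, 0, 0, 0, 1, 0, 0, 0, 0, 0, 0, 1]}}

```text
time: 12.18
tool_pos: [0.5324, -0.2334, 0.1563]
ee_rot: [2.93, -0.003, 1.571]
wrist_force: [-2.0, -0.6, 2.9]
width: 0.0134
```

Request:
{"api": "arm_command", "payload": {"plan": [0, 0.2, 0.04, 0, 0, 0, 1, 0, 0.1, 0.02, 0, 0, 0, 1, 0, 0, 0, 0, 0, 0, 1]}}

```text
time: 12.55
tool_pos: [0.5359, -0.2332, 0.1563]
ee_rot: [2.929, -0.003, 1.571]
wrist_force: [-0.2, 0.8, 1.5]
width: 0.0139
```

Request:
{"api": "arm_command", "payload": {"plan": [0, 0.15, 0.03, 0, 0, 0, 1, 0, 0.15, 0.03, 0, 0, 0, 1, 0, 0, 0, 0, 0, 0, 1]}}

```text
time: 12.92
tool_pos: [0.5392, -0.2331, 0.1564]
ee_rot: [2.929, -0.003, 1.571]
wrist_force: [-0.4, -0.4, 0.7]
width: 0.0138
```

Request:
{"api": "arm_command", "payload": {"plan": [0, 0.15, 0.03, 0, 0, 0, 1, 0, 0, 0, 0, 0, 0, 1]}}

```text
time: 13.18
tool_pos: [0.5406, -0.2331, 0.1564]
ee_rot: [2.929, -0.003, 1.571]
wrist_force: [-0.6, 0.1, -0.4]
width: 0.0139
```

Request:
{"api": "arm_command", "payload": {"plan": [0, 0.15, 0.03, 0, 0, 0, 1, 0, 0, 0, 0, 0, 0, 1]}}

```text
time: 13.42
tool_pos: [0.5417, -0.2331, 0.1564]
ee_rot: [2.93, -0.003, 1.571]
wrist_force: [-1.5, 0.5, 2.0]
width: 0.0138
```

Request:
{"api": "arm_command", "payload": {"plan": [0, 0.1, 0.02, 0, 0, 0, 1, 0, 0, 0, 0, 0, 0, 1]}}

```text
time: 13.68
tool_pos: [0.5422, -0.2331, 0.1565]
ee_rot: [2.931, -0.003, 1.571]
wrist_force: [-4.8, 0.6, 4.5]
width: 0.0138
```

Request:
{"api": "arm_command", "payload": {"plan": [0, 0.1, 0.02, 0, 0, 0, 1, 0, 0, 0, 0, 0, 0, 1]}}

```text
time: 13.92
tool_pos: [0.5426, -0.2331, 0.1565]
ee_rot: [2.933, -0.003, 1.571]
wrist_force: [-6.6, 0.9, 5.4]
width: 0.0139
```

Lip felt: Fx fell to -6.6 N while the floor still bears. Now I'll lean the picture back about its foot in small turns.

Request:
{"api": "arm_command", "payload": {"plan": [0, -0.37, -0.02, -1.5, 0, 0, 1, 0, -0.37, -0.02, -1.5, 0, 0, 1, 0, -0.37, -0.02, -1.5, 0, 0, 1, 0, 0, 0, 0, 0, 0, 1]}}

```text
time: 14.42
tool_pos: [0.5315, -0.233, 0.154]
ee_rot: [2.853, -0.004, 1.571]
wrist_force: [-5.2, 1.1, 3.0]
width: 0.014
```

Run:
```python
from m import *
o,p,R=now();print(p,o['wrist_force'],o['wrist_torque'],180-np.degrees(o['ee_rot'][0]),o['width'])
```

```text
[ 0.5314809  -0.23298681  0.15402149] [-5.24308763  1.11915406  3.0316532 ] [-0.06064724  1.74772785 -0.08578237] 16.530919120871914 0.013984025566692732
```

Request:
{"api": "arm_command", "payload": {"plan": [0, -0.13, -0.01, -0.5, 0, 0, 1, 0, -0.13, -0.01, -0.5, 0, 0, 1, 0, 0, 0, 0, 0, 0, 1]}}

```text
time: 14.8
tool_pos: [0.5292, -0.233, 0.1534]
ee_rot: [2.836, -0.004, 1.571]
wrist_force: [-5.8, 2.0, 4.0]
width: 0.0138
```

Run:
```python
from m import *
o,p,R=now();print(p,o['wrist_force'],o['wrist_torque'],180-np.degrees(o['ee_rot'][0]),o['width'])
```

```text
[ 0.52916285 -0.23295369  0.15340688] [-5.77088391  1.98227391  3.97356354] [-0.06274988  1.72894467 -0.0590343 ] 17.507363555000182 0.013794060198302377
```

Request:
{"api": "arm_command", "payload": {"plan": [0, -0.13, -0.01, -0.5, 0, 0, 1, 0, 0, 0, 0, 0, 0, 1]}}

```text
time: 15.05
tool_pos: [0.5279, -0.233, 0.1531]
ee_rot: [2.827, -0.004, 1.571]
wrist_force: [-6.9, 0.5, 2.0]
width: 0.0139
```

Run:
```python
from m import *
o,p,R=now();print(p,o['wrist_force'],o['wrist_torque'],180-np.degrees(o['ee_rot'][0]),o['width'])
```

```text
[ 0.52792651 -0.2329787   0.15305416] [-6.85006127  0.52764857  2.04273504] [-0.12926685  1.72873836 -0.09352654] 18.006763716043224 0.01387853319275919
```

Request:
{"api": "arm_command", "payload": {"plan": [0, -0.13, -0.01, -0.5, 0, 0, 1, 0, 0, 0, 0, 0, 0, 1]}}

```text
time: 15.3
tool_pos: [0.5267, -0.233, 0.1527]
ee_rot: [2.818, -0.004, 1.571]
wrist_force: [-5.6, 0.9, 2.9]
width: 0.0139
```

Request:
{"api": "arm_command", "payload": {"plan": [0, -0.13, -0.01, -0.5, 0, 0, 1, 0, 0, 0, 0, 0, 0, 1]}}

```text
time: 15.55
tool_pos: [0.5261, -0.2329, 0.1525]
ee_rot: [2.808, -0.004, 1.571]
wrist_force: [-3.0, -0.0, 2.8]
width: 0.0138
```

Run:
```python
from m import *
o,p,R=now();print(p,o['wrist_force'],o['wrist_torque'],180-np.degrees(o['ee_rot'][0]),o['width'])
```

```text
[ 0.52614903 -0.23292232  0.15249778] [-2.97714398 -0.03610665  2.76915059] [0.05326716 1.75477335 0.07575079] 19.092664064492794 0.013813285678878458
```

Request:
{"api": "arm_command", "payload": {"plan": [0, -0.13, -0.01, -0.5, 0, 0, 1, 0, 0, 0, 0, 0, 0, 1]}}

```text
time: 15.8
tool_pos: [0.5262, -0.233, 0.1526]
ee_rot: [2.797, -0.003, 1.571]
wrist_force: [3.2, -0.0, 0.0]
width: 0.0139
```

Run:
```python
from m import *
from bench import cams
import cv2
o,p,R=now();print(p,o['wrist_force'],o['wrist_torque'],180-np.degrees(o['ee_rot'][0]),o['width'])
for n in("scene","wrist"):
    s=cams.snapshot(n)["pixels"][:,:,::-1]
    if n=="scene": s=cv2.resize(s[100:280,190:330],None,fx=3.3,fy=3.3)
    cv2.imwrite(f"pics/{n}7.png",s)
o,p,R=now();print(p,o['wrist_force'],o['wrist_torque'])
```

```text
[ 0.52616386 -0.23295944  0.15258591] [ 3.17399281 -0.0232715   0.04554919] [-0.0353103   1.14184878  0.0686652 ] 19.768461928778834 0.01393117858087937
[ 0.52612119 -0.23293075  0.15257818] [ 3.83127309  1.80423276 -1.96940744] [0.04584773 1.11704502 0.06540462]
```

View pics/scene7.png

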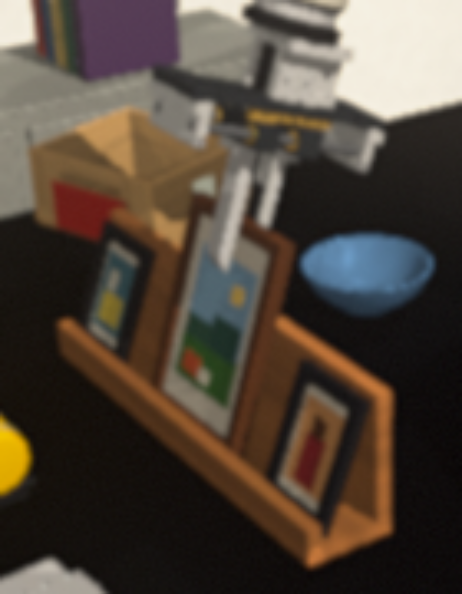

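View pics/wrist7.png

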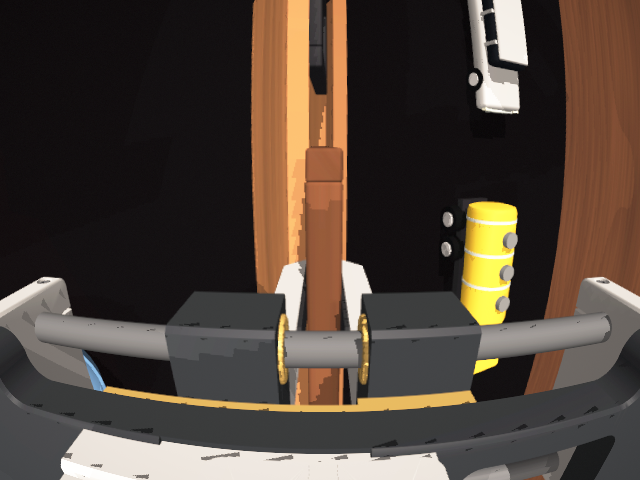

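Both now bear. Since the first back touch, Fx swung from -6.9 to about +3.5 N while Ty stayed positive at 1.1 N·m. A back push alone would make Ty negative, so the lip is still loaded. I'll ease off the over-lean a little and re-read while holding.

Request:
{"api": "arm_command", "payload": {"plan": [0, 0.07, 0, 0.3, 0, 0, 1, 0, 0, 0, 0, 0, 0, 1, 0, 0, 0, 0, 0, 0, 1]}}

```text
time: 16.27
tool_pos: [0.5261, -0.233, 0.1526]
ee_rot: [2.804, -0.004, 1.571]
wrist_force: [2.5, 1.6, -1.7]
width: 0.0144
```

Run:
```python
from m import *
o,p,R=now();print(p,o['wrist_force'],o['wrist_torque'],180-np.degrees(o['ee_rot'][0]),o['width'])
F=o['wrist_force'];Ty=o['wrist_torque'][1]
```

```text
[ 0.52609785 -0.23295446  0.15256665] [ 2.54809361  1.60499638 -1.71926107] [0.06133217 1.22785691 0.04411879] 19.34868038545173 0.014380629545461255
```

Request:
{"api": "arm_command", "payload": {"plan": [0, 0, 0.1, 0, 0, 0, 1, 0, 0, 0, 0, 0, 0, 1]}}

```text
time: 16.52
tool_pos: [0.5262, -0.233, 0.1525]
ee_rot: [2.804, -0.003, 1.571]
wrist_force: [-3.2, 3.5, 3.9]
width: 0.0143
```

```bash
cat > r.py <<'E'
from m import *
o,p,R=now();print(p,o['wrist_force'],o['wrist_torque'],180-np.degrees(o['ee_rot'][0]),o['width'])
E
python3 r.py
```

```text
[ 0.52617172 -0.23298811  0.15254312] [-3.21551589  3.46031812  3.9164652 ] [0.32510781 1.80667639 0.15515302] 19.357124504467436 0.014278958148790523
```

Request:
{"api": "arm_command", "payload": {"plan": [0, -0.05, 0, -0.2, 0, 0, 1, 0, 0, 0, 0, 0, 0, 1]}}

```text
time: 16.77
tool_pos: [0.5262, -0.233, 0.1525]
ee_rot: [2.799, -0.003, 1.571]
wrist_force: [-2.6, 3.9, 5.1]
width: 0.014
```

```bash
python3 r.py
```

```text
[ 0.52620415 -0.23300517  0.15253179] [-2.57227252  3.93681168  5.05912476] [0.48329663 1.72914907 0.18518403] 19.639180842378664 0.013954646126163891
```

Request:
{"api": "arm_command", "payload": {"plan": [0, 0, 0, 0, 0, 0, 1]}}

```text
time: 16.9
tool_pos: [0.5262, -0.233, 0.1525]
ee_rot: [2.799, -0.003, 1.571]
wrist_force: [-2.3, 4.3, 5.5]
width: 0.0141
```

```bash
python3 r.py
```

```text
[ 0.52620434 -0.23300958  0.1525298 ] [-2.31938265  4.26509549  5.51288377] [0.53012845 1.71995016 0.23267343] 19.62951587293071 0.01410385817662648
```

The TCP stays pinned at x=0.5262 under further leaning commands, so the back board is bearing, and the lip and floor are loaded too (Fx<0, Fz +8 N relative to free hang). I'll release with a partial opening.

Request:
{"api": "arm_command", "payload": {"plan": [0, 0, 0, 0, 0, 0, 0.8, 0, 0, 0, 0, 0, 0, 0.75, 0, 0, 0, 0, 0, 0, 0.7, 0, 0, 0, 0, 0, 0, 0.65, 0, 0, 0, 0, 0, 0, 0.65]}}

```text
time: 17.52
tool_pos: [0.5262, -0.2333, 0.1518]
ee_rot: [2.8, -0.003, 1.571]
wrist_force: [0.0, -0.3, -0.0]
width: 0.0329
```

Run:
```python
from m import *
from bench import cams
import cv2
o,p,R=now();print(p,o['wrist_force'],o['wrist_torque'],o['width'])
for n in("scene","wrist"):
    s=cams.snapshot(n)["pixels"][:,:,::-1]
    if n=="scene": s=cv2.resize(s[100:280,190:330],None,fx=3.3,fy=3.3)
    cv2.imwrite(f"pics/{n}8.png",s)
```

```text
[ 0.52616407 -0.23325985  0.15182353] [ 0.02390501 -0.25218497 -0.03521017] [-0.02419395  0.19961482 -0.02254598] 0.03289295144231449
```

View pics/scene8.png

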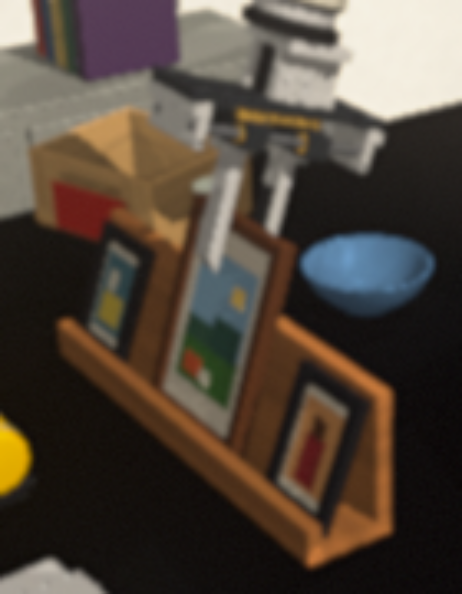

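View pics/wrist8.png

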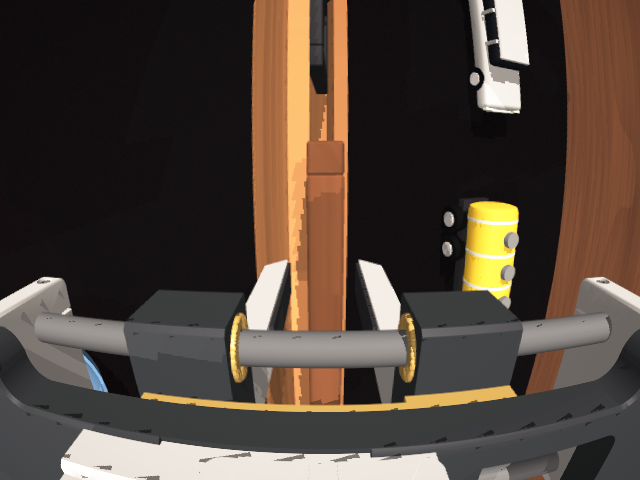

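Released, forces are zero, and the picture stands still centred between the open pads (307–344 in the wrist view). I'll withdraw along the board.

Request:
{"api": "arm_command", "payload": {"plan": [0, 0, -0.5, 0, 0, 0, 0.65, 0, 0, -1, 0, 0, 0, 0.65, 0, 0, -1.5, 0, 0, 0, 0.65, 0, 0, -1.5, 0, 0, 0, 0.65, 0, 0, -1.5, 0, 0, 0, 0.65, 0, 0, -2, 0, 0, 0, 0.65, 0, 0, -2, 0, 0, 0, 0.65, 0, 0, -2, 0, 0, 0, 0.65]}}

```text
time: 18.62
tool_pos: [0.4854, -0.2336, 0.2665]
ee_rot: [2.799, -0.002, 1.571]
wrist_force: [0.4, 0.1, -0.4]
width: 0.0333
```

Request:
{"api": "arm_command", "payload": {"plan": [0, 0, -2, 0, 0, 0, 0.65, 0, -1, -3, 0, 0, 0, 0.5, 0, -2, -3, 0, 0, 0, 0.5, 0, -3, -3, 0, 0, 0, 0.5, 0, -4, -2, 0, 0, 0, 0.5, 0, -3, -1, 0, 0, 0, 0.5, 0, 0, 0, 0, 0, 0, 0.5, 0, 0, 0, 0, 0, 0, 0.5]}}

```text
time: 19.62
tool_pos: [0.3168, -0.2339, 0.3537]
ee_rot: [2.799, -0.002, 1.571]
wrist_force: [0.6, -0.8, -0.3]
width: 0.0467
```

Run:
```python
from m import *
from bench import cams
import cv2
o,p,R=now();print(o['time'],p,o['wrist_force'],o['qvel'])
for n in("scene","wrist","top"):
    s=cams.snapshot(n)["pixels"][:,:,::-1]
    cv2.imwrite(f"pics/{n}9.png",s)
    if n=="scene": cv2.imwrite("pics/s9c.png",cv2.resize(s[130:280,190:330],None,fx=4,fy=4,interpolation=cv2.INTER_CUBIC))
```

```text
19.625 [ 0.31678756 -0.23385196  0.35367589] [ 0.55086348 -0.81117189 -0.28564515] [ 0.01829767  0.01882334  0.00053277 -0.00157277 -0.0002405  -0.00269338]
```

View pics/s9c.png

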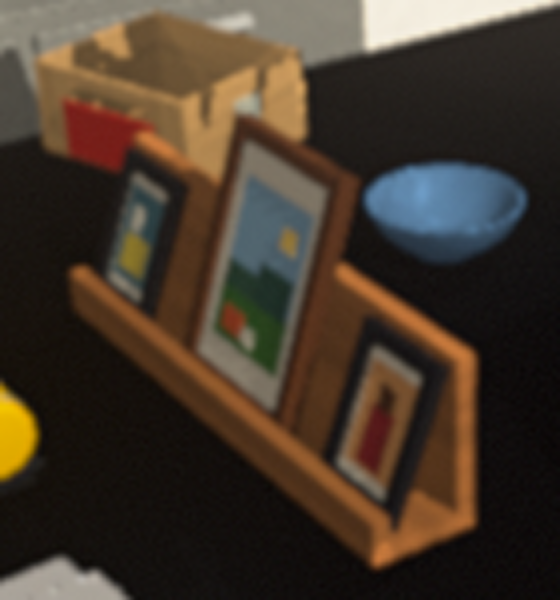

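View pics/wrist9.png

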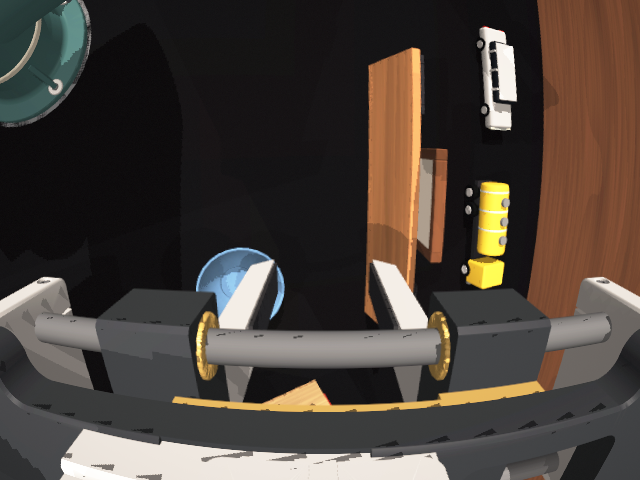

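View pics/top9.png

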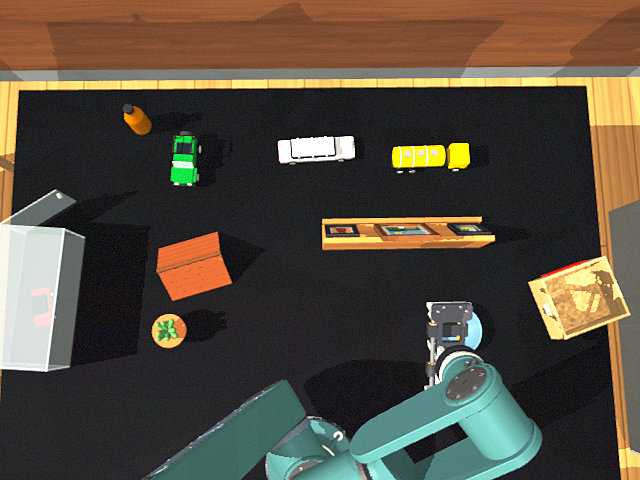

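View pics/scene9.png

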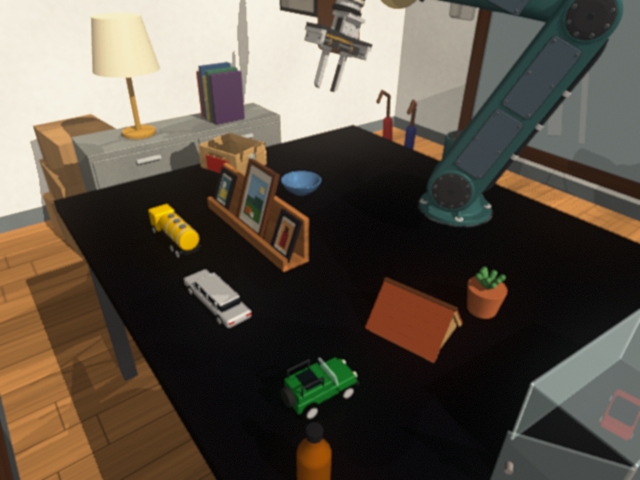

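Run:
```python
from h import *
for n,(x,y) in(('top -y',(240,118)),('top +y',(358,180))): print(n,onz('scene',190+x/4-.4,130+y/4-.4,.1875))
from bench import close_job
print(close_job())
```

```text
top -y [ 0.52468037 -0.28183783  0.1875    ]
top +y [ 0.51498912 -0.15703658  0.1875    ]
the job is handed in; nothing more can be done
None
```

The framed picture is back in the middle place of the ledge, face outwards, with its foot on the floor against the lip and its back on the back board. I handed the job in at about 19.8 s; no verdict was reported.

**How it went:** I pinched the top of the frame through its thickness (14.0 mm at the jaws), lifted it off the roof and carried it to the gap. There I felt the floor, then the lip at about -6.6 N. I leaned it back until the back board stopped it.

**Before letting go:** lip and back board were both bearing. Further leaning commands no longer moved the gripper, and the lip and floor were still loaded (Fx -2.3 N, about 8 N carried on the floor). The fingers then opened partly and withdrew along the board.

**Last checks:**
- After release the wrist force was about zero and the picture did not move. In the later pictures it still stands between the two small ones.
- The final scene view puts its top corners at x of about 0.52 m and y of about -0.28 and -0.16 m. That gives a middle at y = -0.22 m, against -0.2375 m for the gap. The gripper reading, with the grip offset, put it at about -0.236 m, so the two disagree by up to 18 mm; there are 50 mm free on each side.
- The vehicles, bowl, plant and roof appear in the same places in the before and after pictures.

**Disagreements:**
- The lean read about 19.6° on the gripper when I let go, against the stated 18°. I take this as slight over-pressing and give in the grip, but I did not measure the settled angle.
- The wrist camera put the frame about 4 mm off my first two-view estimate, and I corrected for that before gripping.

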